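Bring fume extraction to the weld

ROBOT

A 7-joint arm with a two-finger parallel gripper is mounted at the origin on the work surface. World frame = base frame: x ahead of the robot, y to its left, z up, the work surface at z = 0. Lengths are in mm, angles in degrees, forces in N, time in s.
With the tool pointing down it reaches from about 425 to 875 mm from the base axis. Payload 4.7 kg.
Tool frame: the origin (TCP) lies at the very end of the fingers, on their centre line; the grasp point (between the pads) lies 19 mm behind it (ctrl.grip_depth is the distance from the TCP to the grasp point, in mm); z points along the fingers, y is the line along which they close (so a half turn about z gives the same grasp; the last joint's range is limited). The gripper opens to 85 mm and grips with 20 to 120 N. Pads are 22 mm wide; open, the fingers measure 114 mm over their backs; the gripper's body (76 mm by 85 mm) begins 54 mm behind the grasp point. The pads swing forward as they close: fully open they stand 13 mm farther back than shut.
Start: joints at [77.183, 18.392, -4.016, 83.108, 1.295, 78.541, -3.26], TCP at [153.096, -631.733, 231.349] pointing down, gripper open.
Joint ranges: [-163.93, 163.93], [-17.29, 119.83], [-79.2, 71.16], [3.27, 140.29], [-89.18, 269.18], [5.43, 117.66], [-154.24, 154.24]. Speed limits (degrees/s): [147.25, 147.25, 180, 180, 180, 180, 180].

INTERFACE

Orientations are given as [roll, pitch, yaw] about the fixed x, y, z axes, in that order (R = Rz(yaw) Ry(pitch) Rx(roll)).
In Python, from cell import readout, vision, workorder, ctrl gives the robot as it stands.
- The arm moves only by the shell command python3 -m jog 'ROWS'. ROWS is JSON, a list of rows, each an object with "linear": the shift along the tool's x, y, z in m, a list of three; "spin": the turn about the tool's z in rad; "grip": the closure, from -1 (fully open) to 1 (shut). In form: [{"linear": [x, y, z], "spin": spin, "grip": grip}, ...]. A call has 1 to 12 rows; each row shifts and turns the commanded pose from where the row before left it, along the tool's axes as they then stand; what a row does not reach is not made up. A row lasts 1/8 s, in which the tool goes at most 62.5 mm and 10.7 degrees, less where a joint would pass 70% of its speed; a pose out of reach is approached as far as the arm can. A call with a gripper value outside its range is refused whole. The fingers move at their own pace and stop on an object; the grip force is fixed at half the most. Time passes only in rows, so rows that do not move let the fingers close. It gives the time, the measured TCP pose, the force, the opening and the grip force at its end, in the units of the state.
- readout.read_state(): the state, without advancing time (a new reading comes with each control period).
- vision.capture(name): name is "scene" or "top"; returns (picture, depth): 480x640x3 uint8, blue, green, red; 480x640 float32, mm along the optical axis (not along the pixel's ray), 0 where there is no reading.
- vision.camera_info(name): a dict with "K" (3x3 intrinsics, pixels), "rvec" (rotation vector, rad) and "tvec" (3), from world to camera coordinates, as OpenCV has them. Camera axes: x right, y down, z forward; pixel columns grow to the right and rows downward; lengths in mm; the calibration is good to about 2 mm. A picture is of the moment at which its call begins. camera_info takes no time and is no camera call.
- workorder.job_done(): hands the job in; it is judged then, once.
The state is a dict: "t": time; "q": joint angles; "qd": joint speeds; "tau": joint torques, N m; "ee_pos": TCP position; "ee_rot": TCP orientation; "contact_force": force on the tool from outside, world axes, zero at the start; "moment": the same for the moment, N m; "finger_gap": opening from 0.0 (shut) to 1.0 (fully open); "grip_force": force on a finger pad.
Only numpy, scipy, OpenCV 4.12 (cv2) and the standard library are available. Lean on these libraries where they do the work, as an engineer would, in place of code of your own. Each camera call takes 0.05 s, during which the arm holds its last target. There are 200 camera calls.

TASK

Swing the hinged fume hood across until its mouth is centred above the steel weldment, and leave it standing there. Then open the unit's blast gate by sliding its black tab fully to its open end stop. Do not shift the weldment or the other things lying on the bench.

Things in the scene. Friction and masses are not known exactly. Their poses are not given: they have to be found in the camera images.
- extractor: Grey fume extraction unit, fixed to the bench. Its front (own -x) faces the robot, own y is to the robot's left, z up; origin at bench height. Left: column 70 mm across at own (0, 140 mm) with a 140 mm square foot, carrying the hood arm. Right: gate housing, a low box, own x -260 to -130, y -465 to -195 mm, top 60 mm high. A duct runs between them (see duct_mid)
- hood_arm (a joint): Swivel of the hood arm about the vertical axis through point pivot, rad. 0: the arm points along the unit's own -x (to the robot); positive: swung towards the unit's own +y (robot's left). Stops at -1.05 and 0.65. It has friction and stays where it is left (about 3 N at the handle)
- pivot (a point): Point on the vertical swivel axis of the hood arm, at bench height (z 0)
- hood_mouth (a point): Centre of the hood's round downward mouth, 135 mm above the bench, 230 mm from the swivel axis. The hood is an aluminium cone 110 mm across at the mouth, 60 mm at 200 mm height; above it a pipe 56 mm across rises to the level arm pipe (52 mm across, axis 285 mm high) that leads back to the swivel
- hood_handle (a point): Grip point on the hood's handle: a black round bar 16 mm thick on the hood's side away from the swivel, 303 mm from the swivel axis, 213 mm above the bench. The bar leans 40 degrees from vertical, up and away from the hood; it ends about 20 mm beyond this point and its free length below is about 40 mm
- gate (a joint): Sliding tab of the blast gate, m. 0 closed (stop at the unit's own -y end), 0.070 fully open (stop at the +y end: the tab slides to the robot's left to open). Friction about 3 N
- gate_grip (a point): Grip point on the gate's black tab: 16 mm wide (along the unit's y), 10 mm thick, 60 mm long, standing in a slot on the gate housing, leaning 40 degrees from vertical to the unit's front. The point lies 42 mm up the tab, 32 mm above the housing, 92 mm above the bench. The duct above leaves no room for a vertical tool: come in tilted from the front
- duct_mid (a point): Point on the axis of the fixed 60 mm duct over the gate tab, 227 mm above the bench, at own (-197, -290 mm) of the unit. The duct leaves the column at own x 0, runs along -y to y -210, forward to x -197, then along -y over the gate housing to y -425 mm, where it drops into the housing
- weldment: Loose dark steel workpiece: base plate 110 x 80 x 8 mm with an upright square tube 40 x 40 mm in the middle, 80 mm high in all, 0.9 kg. Origin at the centre of its underside
- angle_iron: Bystander: loose length of steel angle, 150 mm long, legs 40 mm; origin at the centre of its underside
- wrench: Bystander: loose 200 mm steel wrench lying flat
- tin: Bystander: closed steel tin, 66 mm across, 110 mm high, standing; origin at the centre of its underside
Mind the look-alikes: they are no part of the job. Leave any green or orange look-alike of the weldment alone.

How it is judged:
By the outcome, as a careful person would: the job done as asked, in the order asked, and still so for the second after the job is handed in, with the robot touching nothing.
It also fails if it takes over 53 s, if anything falls off the work surface, if the arm or the gripper's body presses on something with over 40 N, if the wrist force passes 120 N, or if a joint passes its speed limit or range.

## Working session

There is one attempt and no reset: what is moved stays moved. The work goes in short steps, Python scripts to look and compute and a shell command to move; the robot and the scene stay as the last step left them, time stands still between calls to the robot, and variables do not carry over. Pictures are saved under pics/ and viewed, at most 10 in all, crops included, and the job is handed in when it is done.

```bash
ls; mkdir -p pics; cat > h.py <<'E'
import numpy as np, cv2, json
from scipy.spatial.transform import Rotation as R
from cell import readout, vision, workorder, ctrl
def cam(n):
    i=vision.camera_info(n); return np.array(i["K"],float),cv2.Rodrigues(np.array(i["rvec"],float))[0],np.array(i["tvec"],float).ravel()
def cloud(n,d):
    K,Rm,t=cam(n); v,u=np.mgrid[:480,:640]
    p=np.stack([(u-K[0,2])/K[0,0]*d,(v-K[1,2])/K[1,1]*d,d],-1)
    w=(p-t)@Rm; w[d<=0]=np.nan; return w
def proj(n,P):
    K,Rm,t=cam(n); c=np.atleast_2d(P)@Rm.T+t; c=c@K.T; return c[:,:2]/c[:,2:]
E
python3 - <<'E'
from h import *
for n in("scene","top"):
    im,d=vision.capture(n); cv2.imwrite(f"pics/{n}0.png",im); np.save(n+"0.npy",d)
    K,Rm,t=cam(n); print(n,K.tolist(),(-Rm.T@t).round(),(d>0).mean())
s=readout.read_state(); print(s)
E
```

```text
pics
scene [[437.77019388517675, 0.0, 320.10533929919404], [0.0, 437.77019388517675, 242.3943322046347], [0.0, 0.0, 1.0]] [443. 775. 909.] 0.99580078125
top [[583.4607585026445, 0.0, 315.1047510062095], [0.0, 583.4607585026445, 239.26310422415247], [0.0, 0.0, 1.0]] [ 474.   78. 1630.] 0.996005859375
{'t': 0.1, 'q': array([77.18233473, 18.4362731 , -4.01532019, 83.16735082,  1.29669447,
       78.54036311, -3.26142572]), 'qd': array([-0.09811482, -0.19725286, -0.01008941, -0.162836  , -0.05346909,
       -0.00149315,  0.00625167]), 'tau': array([ 3.85254289e-04, -4.94877255e+01, -3.83574748e-01, -3.15210056e+01,
        1.31019912e-02,  7.45995145e-03,  2.25349885e-05]), 'ee_pos': array([ 152.95319036, -631.26152816,  230.32120798]), 'ee_rot': array([-1.79901337e+02,  7.11009815e-03,  1.36259655e+01]), 'contact_force': array([ 0.39301001, -0.36239593,  0.93141248]), 'moment': array([-0.04032858,  0.04014696,  0.01885796]), 'grip_force': 0.0, 'finger_gap': 0.9974816958745651}
```

View pics/scene0.png

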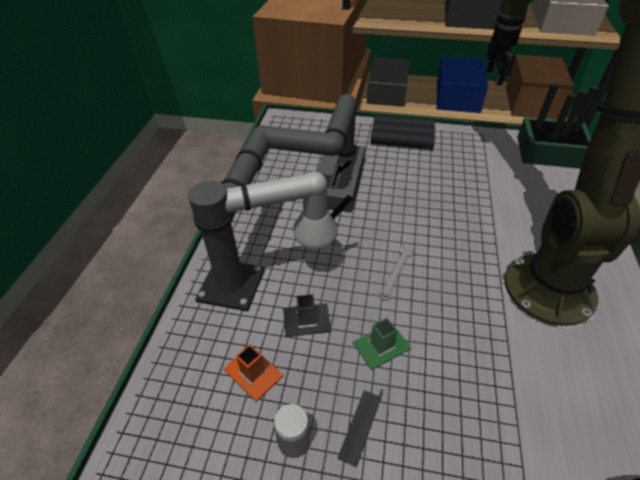

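View pics/top0.png

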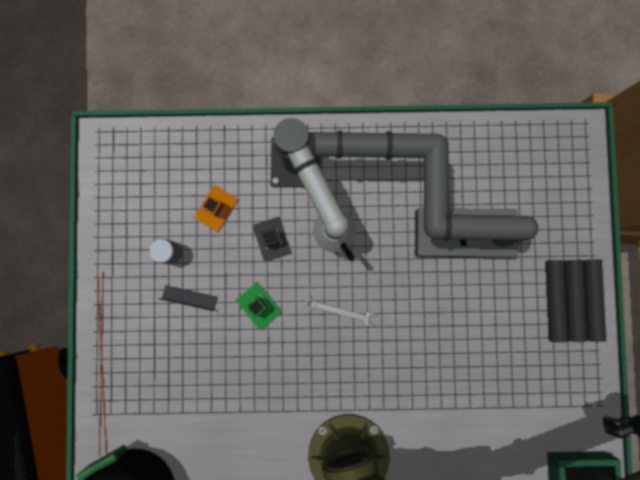

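The two views show the hood at scene (316,220) / top (333,232), its handle at top (347,250), the gate housing at top (470,235) and the column at top (290,135). There are three weldment-like pieces: dark at top (271,239) / scene (306,315), orange at top (216,209), green at top (258,306). The dark steel one fits the description. Next I'll measure and confirm it in a crop.

```bash
python3 - <<'E'
from h import *
im=cv2.imread("pics/top0.png"); ims=cv2.imread("pics/scene0.png")
T=cloud("top",np.load("top0.npy")); S=cloud("scene",np.load("scene0.npy"))
def st(n,C,u0,u1,v0,v1,z0,z1):
    p=C[v0:v1,u0:u1].reshape(-1,3); p=p[(p[:,2]>z0)&(p[:,2]<z1)]
    if len(p)<5: print(n,len(p)); return p
    r=cv2.minAreaRect(p[:,:2].astype(np.float32)); print(n,len(p),"med",np.median(p,0).round(1),"rect",np.round(r[0],1),np.round(r[1],1),round(r[2],1)); return p
st("weld tube T",T,250,300,210,270,60,95); st("weld tube S",S,275,335,285,345,60,95)
st("weld base T",T,250,295,215,262,4,16);st("weld base S",S,280,335,300,340,4,16)
st("column T",T,265,320,110,165,310,420)
st("pipe T",T,285,355,110,240,285,325)
st("duct long T",T,320,420,125,165,235,275)
st("duct fwd T",T,420,450,160,215,235,275)
st("duct over T",T,450,515,205,250,235,275)
st("housing T",T,405,530,200,270,50,68)
st("hood/pipeend T",T,310,360,210,270,290,325)
for n,C,img,b in(("T",T,im,(335,365,235,270)),("S",S,ims,(325,360,190,225))):
    u0,u1,v0,v1=b; p=C[v0:v1,u0:u1].reshape(-1,3); g=img[v0:v1,u0:u1].max(-1).ravel(); m=(g<45)&(p[:,2]>150)&(p[:,2]<260); q=p[m]
    print("handle",n,len(q)); 
    if len(q)>4: print(np.median(q,0).round(),q[q[:,2].argsort()][[0,-1]].round())
a=cv2.resize(im[190:330,190:370],None,fx=2.2,fy=2.2,interpolation=3); b=cv2.resize(im[195:270,400:545],None,fx=2.7,fy=2.7,interpolation=3)
c=cv2.resize(ims[140:225,300:400],None,fx=3.3,fy=3.3,interpolation=3)
o=np.zeros((600,800,3),np.uint8); o[:a.shape[0],:a.shape[1]]=a; o[:b.shape[0],400:400+b.shape[1]]=b[:,:400]; o[315:315+c.shape[0],:c.shape[1]]=c
d=cv2.resize(ims[275:375,275:420],None,fx=2.7,fy=2.7,interpolation=3); o[315:315+d.shape[0],400:400+d.shape[1]]=d[:,:400]
cv2.imwrite("pics/crop1.png",o)
E
```

```text
weld tube T 236 med [593.7 198.7  80.4] rect [593.7 199.8] [40.2 40.5] 18.3
weld tube S 328 med [591.  211.9  79.9] rect [592.8 204.6] [39.9 41.2] 17.6
weld base T 926 med [590.7 196.    8.3] rect [596.7 198.7] [123.4 129.3] 89.2
weld base S 982 med [587.1 214.8   8.2] rect [597.9 199.9] [122.1  97.2] 13.4
column T 1066 med [804.  125.1 318. ] rect [791.9 126.1] [115.5  78.9] 11.2
pipe T 2839 med [709.5  82.2 309.7] rect [710.6  81.4] [296.9  67.6] 23.1
duct long T 2366 med [798.1 -55.8 253.4] rect [802.4 -57.1] [239.8  66.4] 88.8
duct fwd T 1306 med [ 692.7 -211.8  253.4] rect [ 694.5 -215.1] [ 59.4 134.5] 89.1
duct over T 1555 med [ 595.6 -317.8  253.6] rect [ 597.4 -318. ] [158.6  58.2] 88.6
housing T 2115 med [ 563.8 -325.6   60.6] rect [ 599.3 -333.4] [271.  130.8] 88.1
hood/pipeend T 622 med [608.4  34.3 307.3] rect [612.9  32.9] [77.6 54.6] 24.2
handle T 109
[546.   1. 212.] [[568.   6. 178.]
 [526.  -4. 235.]]
handle S 167
[542.   8. 208.] [[560.  20. 177.]
 [524.  -3. 233.]]
```

View pics/crop1.png

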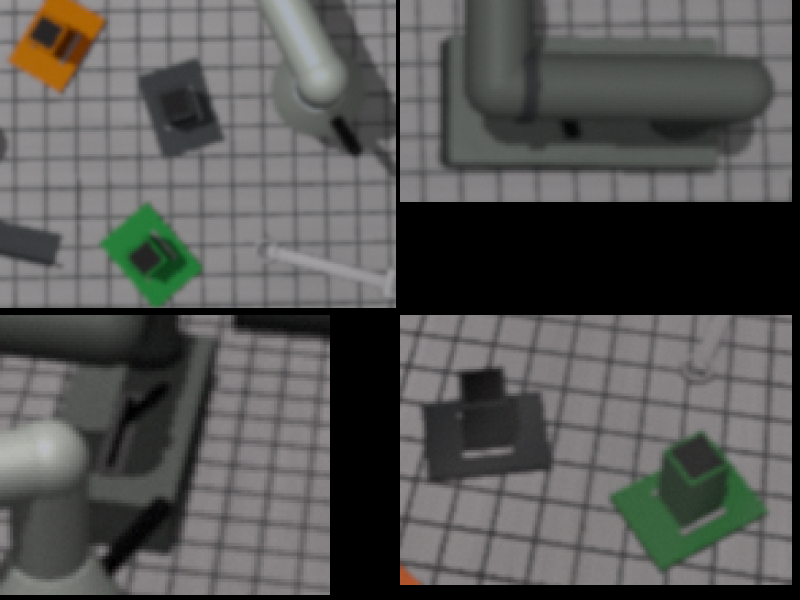

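The crop confirms the dark piece as the weldment, at about (593.5, 200.5). The pivot is at about (807, 131), and the handle azimuth is about 25.7° to the right of −x. My plan is to straddle the bar with the fingers partly closed and a vertical tool, then lead it round the arc.

```bash
python3 -m jog '[{"linear":[0.041,-0.026,0],"spin":0,"grip":0.3},{"linear":[0.041,-0.026,0],"spin":0,"grip":0.3},{"linear":[0.041,-0.026,0],"spin":0,"grip":0.3},{"linear":[0.041,-0.026,0],"spin":0,"grip":0.3},{"linear":[0.041,-0.026,0],"spin":0,"grip":0.3},{"linear":[0.041,-0.026,0],"spin":0,"grip":0.3},{"linear":[0.041,-0.026,0],"spin":0,"grip":0.3},{"linear":[0.041,-0.026,0],"spin":0,"grip":0.3}]'
python3 -m jog '[{"linear":[0.016,-0.049,0],"spin":0,"grip":0.3},{"linear":[0.016,-0.049,0],"spin":0,"grip":0.3},{"linear":[0.016,-0.049,0],"spin":0,"grip":0.3},{"linear":[0.016,-0.049,0],"spin":0,"grip":0.3},{"linear":[0.016,-0.049,0],"spin":0,"grip":0.3},{"linear":[0.016,-0.049,0],"spin":0,"grip":0.3},{"linear":[0,0,0.01],"spin":-0.105,"grip":0.3},{"linear":[0,0,0.01],"spin":-0.105,"grip":0.3},{"linear":[0,0,0],"spin":0,"grip":0.3}]'
cat >> h.py <<'E'
PIV=np.array([807.3,130.9])
def pol():
    s=readout.read_state(); v=s["ee_pos"][:2]-PIV
    print("t",s["t"],"pos",s["ee_pos"].round(1),"yaw",s["ee_rot"].round(1),"gap",round(s["finger_gap"],2),"F",s["contact_force"].round(1),"radial",np.hypot(*v).round(1),"az(right+)",np.degrees(np.arctan2(-v[1],-v[0])).round(2)); return s
E
python3 - <<'E'
from h import *
s=pol()
T=cloud("top",np.load("top0.npy")); S=cloud("scene",np.load("scene0.npy"))
im=cv2.imread("pics/top0.png"); ims=cv2.imread("pics/scene0.png")
for n,C,img,b in(("T",T,im,(445,480,235,255)),("S",S,ims,(325,360,150,195))):
    u0,u1,v0,v1=b; p=C[v0:v1,u0:u1].reshape(-1,3); m=(p[:,2]>68)&(p[:,2]<125)&(p[:,1]<-220); q=p[m]; q=q[q[:,2].argsort()]; print(n,len(q)); print(q[::max(1,len(q)//12)].round())
# column circle
p=T[105:175,255:330].reshape(-1,3); q=p[(p[:,2]>325)]; print(len(q),np.round(cv2.minEnclosingCircle(q[:,:2].astype(np.float32)),1) if 0 else cv2.minEnclosingCircle(q[:,:2].astype(np.float32)),q[:,2].max())
E
```

```text
t: 1.1
ee_pos: [423.6, -351.0, 231.0]
ee_rot: [-180.0, 0.0, 13.6]
contact_force: [0.4, -1.2, -0.2]
finger_gap: 0.349
grip_force: 0.0
t: 2.22
ee_pos: [446.1, -43.8, 210.4]
ee_rot: [-179.9, 0.1, 25.6]
contact_force: [-0.9, 0.1, 0.4]
finger_gap: 0.349
grip_force: 0.0
t 2.225 pos [446.1 -43.8 210.4] yaw [-1.799e+02  1.000e-01  2.560e+01] gap 0.35 F [-0.9  0.1  0.4] radial 401.2 az(right+) 25.81
T 52
[[ 567. -337.   68.]
 [ 577. -347.   70.]
 [ 576. -318.   90.]
 [ 573. -316.   96.]
 [ 570. -316.   99.]
 [ 562. -317.  101.]
 [ 573. -304.  103.]
 [ 560. -314.  104.]
 [ 560. -308.  104.]
 [ 562. -306.  106.]
 [ 570. -311.  107.]
 [ 559. -310.  108.]
 [ 567. -310.  109.]]
S 131
[[ 563. -404.   68.]
 [ 596. -316.   70.]
 [ 567. -404.   72.]
 [ 601. -391.   73.]
 [ 581. -388.   74.]
 [ 587. -301.   75.]
 [ 589. -314.   76.]
 [ 570. -405.   79.]
 [ 592. -396.   82.]
 [ 595. -390.   86.]
 [ 579. -306.   91.]
 [ 569. -297.   99.]
 [ 560. -301.  104.]
 [ 564. -301.  108.]]
7 ((795.8331298828125, 125.77418518066406), 32.29350280761719) 327.09649455870317
```

```bash
python3 -m jog '[{"linear":[0.025,0,0.005],"spin":0,"grip":0.3},{"linear":[0.025,0,0],"spin":0,"grip":0.3},{"linear":[0.020,0,0],"spin":0,"grip":0.3},{"linear":[0.018,0,0],"spin":0,"grip":0.3},{"linear":[0,0,0],"spin":0,"grip":0.3}]'
python3 - <<'E'
from h import *
pol(); im,d=vision.capture("scene"); im2,d2=vision.capture("top")
a=cv2.resize(im[130:280,260:440],(480,400),interpolation=3); b=cv2.resize(im2[170:320,280:400],(320,400),interpolation=3)
cv2.imwrite("pics/c2.png",np.hstack([a,b]))
E
```

```text
t: 2.85
ee_pos: [526.8, -5.3, 206.3]
ee_rot: [-179.9, -0.0, 25.6]
contact_force: [0.0, 0.2, -0.4]
finger_gap: 0.348
grip_force: 0.0
t 2.85 pos [526.8  -5.3 206.3] yaw [-179.9   -0.    25.6] gap 0.35 F [ 0.   0.2 -0.4] radial 311.8 az(right+) 25.9
```

View pics/c2.png

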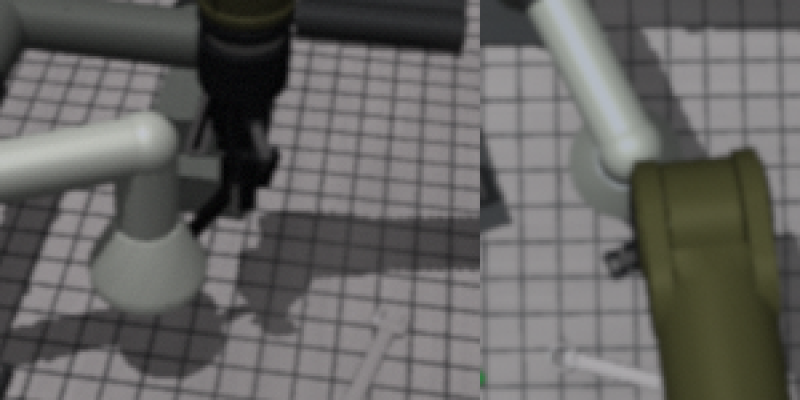

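The bar stands between the fingers. I'll narrow the gap and start the arc, about 38.5°.

```bash
python3 -m jog '[{"linear":[0,0,0],"spin":0,"grip":0.5},{"linear":[0.0006,-0.019,0],"spin":0.061,"grip":0.5},{"linear":[0.0006,-0.019,0],"spin":0.061,"grip":0.5},{"linear":[0.0006,-0.019,0],"spin":0.061,"grip":0.5},{"linear":[0.0006,-0.019,0],"spin":0.061,"grip":0.5},{"linear":[0.0006,-0.019,0],"spin":0.061,"grip":0.5},{"linear":[0.0006,-0.019,0],"spin":0.061,"grip":0.5}]'
python3 -m jog '[{"linear":[0.0006,-0.019,0],"spin":0.061,"grip":0.5},{"linear":[0.0006,-0.019,0],"spin":0.061,"grip":0.5},{"linear":[0.0006,-0.019,0],"spin":0.061,"grip":0.5},{"linear":[0.0006,-0.019,0],"spin":0.061,"grip":0.5},{"linear":[0.0006,-0.019,0],"spin":0.061,"grip":0.5},{"linear":[0,0,0],"spin":0,"grip":0.5},{"linear":[0,0,0],"spin":0,"grip":0.5}]'
cat >> h.py <<'E'
def hood():
    im,d=vision.capture("top"); T=cloud("top",d); im2,d2=vision.capture("scene"); S=cloud("scene",d2)
    for n,C in(("T",T),("S",S)):
        p=C.reshape(-1,3); m=(np.abs(p[:,0]-620)<130)&(np.abs(p[:,1]-150)<150)
        p=p[m]; v=p[:,:2]-PIV; az=np.degrees(np.arctan2(-v[:,1],-v[:,0])); r=np.hypot(*v.T)
        a=(r>80)&(r<200)&(p[:,2]>306)&(p[:,2]<316); print(n,"crest az",np.median(az[a]).round(2),a.sum(), end=" ")
        c=(p[:,2]>132)&(p[:,2]<205)&(r>150)&(r<290)
        q=p[c]
        f=lambda x: np.hypot(q[:,0]-x[0],q[:,1]-x[1])-(30+(200-q[:,2])*25/65)
        from scipy.optimize import least_squares
        s=least_squares(f,[600,150],loss="soft_l1"); print("cone",s.x.round(1),c.sum(),"rms",np.sqrt(np.mean(s.fun**2)).round(1),"az",np.degrees(np.arctan2(PIV[1]-s.x[1],PIV[0]-s.x[0])).round(2),"r",np.hypot(*(s.x-PIV)).round(1))
    return im,im2
E
python3 - <<'E'
from h import *
pol(); a,b=hood(); cv2.imwrite("pics/c3.png",np.hstack([cv2.resize(a[90:350,180:440],(400,400)),cv2.resize(b[130:390,180:440],(400,400))]))
E
```

```text
t: 3.82
ee_pos: [495.6, 101.7, 206.2]
ee_rot: [179.8, 0.1, 4.4]
contact_force: [-1.1, -4.5, -0.2]
finger_gap: 0.252
grip_force: 1.6
t: 4.7
ee_pos: [503.5, 197.2, 206.3]
ee_rot: [180.0, -0.0, -12.8]
contact_force: [0.8, 0.2, 0.7]
finger_gap: 0.25
grip_force: 0.0
t 4.7 pos [503.5 197.2 206.3] yaw [180.   -0.  -12.8] gap 0.25 F [0.8 0.2 0.7] radial 310.9 az(right+) -12.32
T crest az -11.31 675 cone [583.6 173.7] 531 rms 3.2 az -10.83 r 227.8
S crest az -14.47 639 cone [582.7 183.6] 1459 rms 4.4 az -13.21 r 230.7
```

View pics/c3.png

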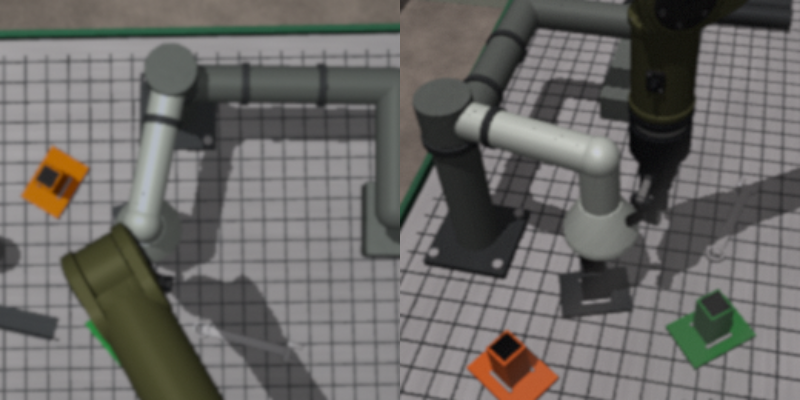

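```bash
python3 -m jog '[{"linear":[0.0004,-0.011,0],"spin":0.034,"grip":0.5},{"linear":[0.0004,-0.011,0],"spin":0.034,"grip":0.5},{"linear":[0.0004,-0.010,0],"spin":0.034,"grip":0.5},{"linear":[0,0,0],"spin":0,"grip":0.5},{"linear":[0,0,0],"spin":0,"grip":0.5}]'
python3 - <<'E'
from h import *
pol(); a,b=hood()
E
```

```text
t: 5.42
ee_pos: [512.9, 228.2, 206.3]
ee_rot: [-180.0, -0.0, -18.6]
contact_force: [0.2, -0.3, 0.5]
finger_gap: 0.248
grip_force: 0.0
t 5.425 pos [512.9 228.2 206.3] yaw [-180.    -0.   -18.6] gap 0.25 F [ 0.2 -0.3  0.5] radial 310.0 az(right+) -18.29
T crest az -17.16 664 cone [588.4 196. ] 636 rms 3.6 az -16.57 r 228.4
S crest az -20.09 666 cone [580.1 264.9] 1395 rms 20.0 az -30.53 r 263.8
```

```bash
python3 -m jog '[{"linear":[0,0,0],"spin":0,"grip":0.3},{"linear":[0,0,0],"spin":0,"grip":0.3},{"linear":[-0.02,0,0],"spin":0,"grip":0.3},{"linear":[-0.03,0,0],"spin":0,"grip":0.3},{"linear":[-0.03,0,0],"spin":0,"grip":0.3},{"linear":[0,0,-0.03],"spin":0,"grip":0.3},{"linear":[0,-0.0,0],"spin":0,"grip":0.3}]'
python3 - <<'E'
from h import *
pol(); a,b=hood()
# overlay: mouth circle centred over weldment, in both views
for n,img in(("top",a),("scene",b)):
    th=np.radians(np.arange(0,360,6))
    for c,r,z in(((593.5,200.5),55,135),((593.5,200.5),30,200)):
        for p in proj(n,np.c_[c[0]+r*np.cos(th),c[1]+r*np.sin(th),0*th+z]): cv2.circle(img,tuple(int(x) for x in p.round()),0,(0,0,255),-1)
cv2.imwrite("pics/c4.png",np.hstack([cv2.resize(a[170:310,200:340],(400,400),interpolation=3),cv2.resize(b[190:370,220:400],(400,400),interpolation=3)]))
E
```

```text
t: 6.4
ee_pos: [436.4, 255.8, 238.2]
ee_rot: [-179.9, -0.2, -18.5]
contact_force: [0.4, -0.2, -0.3]
finger_gap: 0.348
grip_force: 0.0
t 6.4 pos [436.4 255.8 238.2] yaw [-179.9   -0.2  -18.5] gap 0.35 F [ 0.4 -0.2 -0.3] radial 391.3 az(right+) -18.61
T crest az -17.05 668 cone [587.4 197.7] 788 rms 5.5 az -16.91 r 229.8
S crest az -20.01 658 cone [574.2 261.5] 1476 rms 21.5 az -29.27 r 267.2
```

View pics/c4.png

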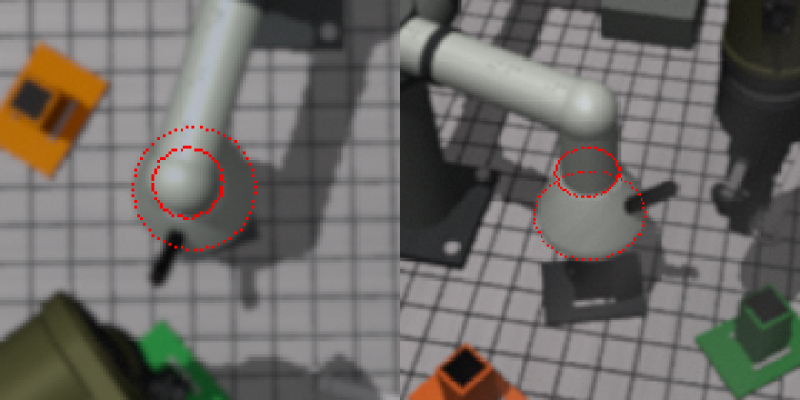

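Mouth outline (red, drawn centred over the weldment) coincides with the hood in both views: hood done. On to the gate. Only spin about the tool axis is available, so the tool must stay vertical. With the fingers open and turned along x, the far finger can reach in under the duct and push the tab.

```bash
python3 -m jog '[{"linear":[0.018,0.0467,0],"spin":0,"grip":0.3},{"linear":[0.018,0.0467,0],"spin":0,"grip":0.3},{"linear":[0.018,0.0467,0],"spin":0,"grip":0.3},{"linear":[0.018,0.0467,0],"spin":0,"grip":0.3},{"linear":[0.018,0.0467,0],"spin":0,"grip":0.3},{"linear":[0.018,0.0467,0],"spin":0,"grip":0.3},{"linear":[0.0127,0.0485,0],"spin":0,"grip":0.3},{"linear":[0.0127,0.0485,0],"spin":0,"grip":0.3},{"linear":[0.0127,0.0485,0],"spin":0,"grip":0.3},{"linear":[0.0127,0.0485,0],"spin":0,"grip":0.3},{"linear":[0.0127,0.0485,0],"spin":0,"grip":0.3},{"linear":[0.0127,0.0485,0],"spin":0,"grip":0.3}]'
python3 -m jog '[{"linear":[0,0,0],"spin":-0.17,"grip":-1},{"linear":[0,0,0],"spin":-0.17,"grip":-1},{"linear":[0,0,0],"spin":-0.17,"grip":-1},{"linear":[0,0,0],"spin":-0.17,"grip":-1},{"linear":[0,0,0],"spin":-0.17,"grip":-1},{"linear":[0,0,0],"spin":-0.17,"grip":-1},{"linear":[0,0,0],"spin":-0.17,"grip":-1},{"linear":[0,0,0],"spin":-0.17,"grip":-1},{"linear":[0,0,0],"spin":-0.17,"grip":-1},{"linear":[0,0,0],"spin":-0.17,"grip":-1},{"linear":[0,0,0],"spin":-0.17,"grip":-1},{"linear":[0,0,0],"spin":0,"grip":-1}]'
python3 - <<'E'
from h import *
s=pol(); print(s["q"].round(0)); c=s["ee_pos"]
im,d=vision.capture("scene"); S=cloud("scene",d).reshape(-1,3)
im2,d2=vision.capture("top"); S=np.vstack([S,cloud("top",d2).reshape(-1,3)])
v=S-c
for z in range(-20,260,12):
    q=v[(v[:,2]>=z)&(v[:,2]<z+12)&(np.hypot(v[:,0],v[:,1])<90)]
    if len(q): print(z,len(q),"x",np.percentile(q[:,0],[1,99]).round(0),"y",np.percentile(q[:,1],[1,99]).round(0))
cv2.imwrite("pics/c5.png",np.hstack([cv2.resize(im[20:250,280:510],(400,400)),cv2.resize(im2[190:330,390:530],(400,400))]))
E
```

```text
t: 8.0
ee_pos: [428.3, -346.7, 235.0]
ee_rot: [-179.9, 0.1, -18.6]
contact_force: [0.4, 0.4, 1.1]
finger_gap: 0.352
grip_force: 0.0
t: 9.5
ee_pos: [428.5, -345.3, 235.1]
ee_rot: [-179.9, -0.1, 88.4]
contact_force: [0.2, 0.0, 0.4]
finger_gap: 0.999
grip_force: 0.0
t 9.5 pos [ 428.5 -345.3  235.1] yaw [-1.799e+02 -1.000e-01  8.840e+01] gap 1.0 F [0.2 0.  0.4] radial 608.5 az(right+) 51.5
[ 53.   7. -18.  97.   2.  77.  33.]
4 2 x [43. 46.] y [8. 9.]
16 42 x [-55.  55.] y [-7. 13.]
28 57 x [-56.  55.] y [ 2. 15.]
40 56 x [-56.  56.] y [-9. 15.]
52 126 x [-71.  71.] y [-10.  15.]
64 257 x [-74.  73.] y [-12.  19.]
76 279 x [-70.  73.] y [-13.  20.]
88 191 x [-70.  70.] y [ 4. 23.]
100 322 x [-68.  70.] y [-13.  22.]
112 370 x [-67.  67.] y [-14.  16.]
124 96 x [-36.  63.] y [-2. 40.]
136 201 x [-36.  35.] y [ 8. 40.]
148 181 x [-36.  37.] y [ 4. 39.]
160 218 x [-36.  37.] y [-6. 40.]
172 236 x [-36.  36.] y [-4. 40.]
184 148 x [-37.  36.] y [ 7. 40.]
196 211 x [-35.  37.] y [ 3. 39.]
208 257 x [-35.  37.] y [ 5. 40.]
220 214 x [-34.  35.] y [ 6. 38.]
232 203 x [-34.  33.] y [12. 38.]
244 221 x [-35.  39.] y [ 6. 39.]
256 265 x [-34.  47.] y [ 7. 39.]
```

View pics/c5.png

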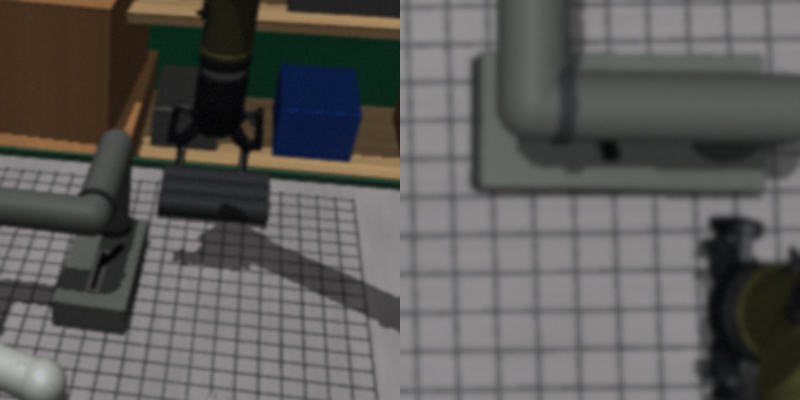

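The picture shows the tab at scene crop (113,255), the duct overhead, and the open gripper to the right front. The measured profile is fingers ±56, knuckles ±74 (52–124 mm above TCP) and body ±37. This fits at x≈522 with TCP z≈57.

```bash
python3 -m jog '[{"linear":[0,0,0.04],"spin":0,"grip":-1},{"linear":[0,0,0.045],"spin":0,"grip":-1},{"linear":[0,0,0.045],"spin":0,"grip":-1},{"linear":[0,0,0.03],"spin":0,"grip":-1},{"linear":[0,0,0.017],"spin":0,"grip":-1},{"linear":[0,0,0],"spin":0,"grip":-1},{"linear":[0,0.02,0],"spin":0,"grip":-1},{"linear":[0,0.02,0],"spin":0,"grip":-1},{"linear":[0,0.02,0],"spin":0,"grip":-1},{"linear":[0,0.018,0],"spin":0,"grip":-1},{"linear":[0,0.014,0],"spin":0,"grip":-1},{"linear":[0,0,0],"spin":0,"grip":-1}]'
python3 - <<'E'
from h import *
pol(); im,d=vision.capture("scene"); im2,d2=vision.capture("top")
cv2.imwrite("pics/c6.png",np.hstack([cv2.resize(im[100:230,300:430],(400,400),interpolation=3),cv2.resize(im2[190:330,390:530],(400,400))]))
E
```

```text
t: 11.1
ee_pos: [522.4, -348.1, 60.3]
ee_rot: [179.9, 0.0, 88.6]
contact_force: [0.2, -0.1, -0.1]
finger_gap: 1.0
grip_force: 0.0
t 11.1 pos [ 522.4 -348.1   60.3] yaw [179.9   0.   88.6] gap 1.0 F [ 0.2 -0.1 -0.1] radial 557.4 az(right+) 59.25
```

View pics/c6.png

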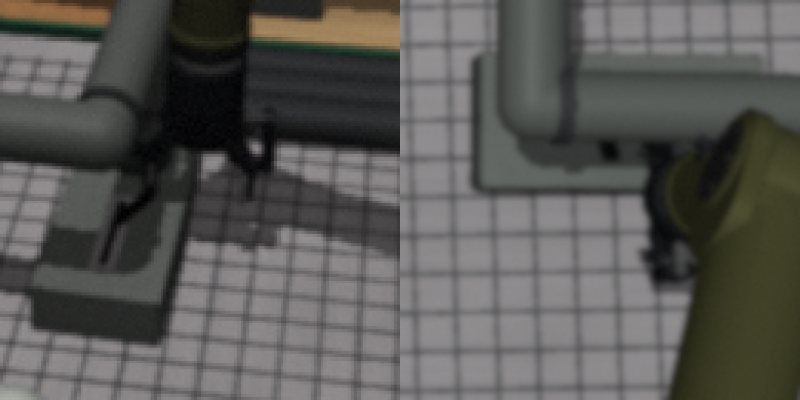

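The far finger is under the duct on the right side of the tab, with no contact. I'll push to the left.

```bash
python3 -m jog '[{"linear":[0.01,0,0.003],"spin":0,"grip":-1},{"linear":[0.01,0,0],"spin":0,"grip":-1},{"linear":[0.01,0,0],"spin":0,"grip":-1},{"linear":[0.01,0,0],"spin":0,"grip":-1},{"linear":[0,0,0],"spin":0,"grip":-1}]'
python3 -m jog '[{"linear":[0.01,0,0],"spin":0,"grip":-1},{"linear":[0.01,0,0],"spin":0,"grip":-1},{"linear":[0.01,0,0],"spin":0,"grip":-1},{"linear":[0.005,0,0],"spin":0,"grip":-1},{"linear":[0,0,0],"spin":0,"grip":-1}]'
cat >> h.py <<'E'
def tab():
    for n in("top","scene"):
        im,d=vision.capture(n); p=cloud(n,d).reshape(-1,3); g=im.max(-1).ravel()
        m=(p[:,0]>552)&(p[:,0]<575)&(p[:,2]>92)&(p[:,2]<112)&(p[:,1]<-215)&(p[:,1]>-420)
        y=np.sort(p[m][:,1]); print(n,len(y),np.percentile(y,[2,25,50,75,98]).round() if len(y) else "")
    return im
E
python3 -c "
from h import *
pol(); tab()"
```

```text
t: 11.82
ee_pos: [522.0, -306.8, 56.4]
ee_rot: [-180.0, -0.1, 88.6]
contact_force: [-0.3, 0.0, 1.2]
finger_gap: 1.0
grip_force: 0.0
t: 12.45
ee_pos: [523.1, -273.0, 56.5]
ee_rot: [180.0, 0.0, 88.5]
contact_force: [0.4, -3.2, 0.1]
finger_gap: 1.0
grip_force: 1.4
t 12.45 pos [ 523.1 -273.    56.5] yaw [180.    0.   88.5] gap 1.0 F [ 0.4 -3.2  0.1] radial 493.8 az(right+) 54.87
top 32 [-267. -262. -257. -253. -250.]
scene 39 [-270. -260. -253. -249. -245.]
```

```bash
for i in 1 2; do python3 -m jog '[{"linear":[0.005,0,0],"spin":0,"grip":-1},{"linear":[0,0,0],"spin":0,"grip":-1}]' | grep -E "ee_pos|contact"; done; for i in 1 2 3; do python3 -m jog '[{"linear":[0.003,0,0],"spin":0,"grip":-1},{"linear":[0,0,0],"spin":0,"grip":-1}]' | grep -E "ee_pos|contact"; done
python3 -c "
from h import *
pol(); tab()"
```

```text
ee_pos: [523.1, -272.8, 56.6]
contact_force: [3.8, -11.0, -3.8]
ee_pos: [523.1, -272.5, 56.7]
contact_force: [5.9, -19.9, -8.8]
ee_pos: [523.1, -272.4, 56.7]
contact_force: [7.4, -24.8, -11.6]
ee_pos: [523.1, -272.2, 56.7]
contact_force: [8.4, -30.9, -14.1]
ee_pos: [523.1, -272.1, 56.8]
contact_force: [10.1, -35.7, -15.9]
t 13.8 pos [ 523.1 -272.1   56.8] yaw [179.5   1.1  87.6] gap 1.0 F [ 10.1 -35.7 -15.9] radial 493.1 az(right+) 54.8
top 30 [-265. -261. -257. -253. -250.]
scene 41 [-405. -265. -253. -248. -243.]
```

```bash
python3 -m jog '[{"linear":[-0.012,0,0],"spin":0,"grip":-1},{"linear":[-0.015,0,0],"spin":0,"grip":-1},{"linear":[-0.015,0,0],"spin":0,"grip":-1},{"linear":[0,0,0],"spin":0,"grip":-1}]'
python3 - <<'E'
from h import *
pol(); im=tab(); im2,_=vision.capture("top")
# slot floor: dark recess pixels in scene cloud
a=cv2.resize(im[130:220,310:400],(400,400),interpolation=3)
cv2.imwrite("pics/c7.png",np.clip(np.hstack([a,cv2.resize(im2[190:280,400:490],(400,400),interpolation=3)])*2.,0,255).astype(np.uint8))
o=np.array([803.4,-9,0]); ps=np.radians(-1.6)
for y in(-325,-290,-255): 
    x=-218; print(y,proj("scene",o+[x*np.cos(ps)-y*np.sin(ps),x*np.sin(ps)+y*np.cos(ps),92]).round(1))
E
```

```text
t: 14.4
ee_pos: [522.0, -296.9, 56.2]
ee_rot: [-180.0, -0.0, 88.5]
contact_force: [-0.8, -1.1, 0.5]
finger_gap: 0.999
grip_force: 0.0
t 14.4 pos [ 522.  -296.9   56.2] yaw [-180.    -0.    88.5] gap 1.0 F [-0.8 -1.1  0.5] radial 514.2 az(right+) 56.3
top 34 [-290. -263. -259. -253. -250.]
scene 52 [-405. -289. -260. -249. -245.]
-325 [[345.9 160.6]]
-290 [[343.9 167.4]]
-255 [[341.9 174.4]]
```

View pics/c7.png

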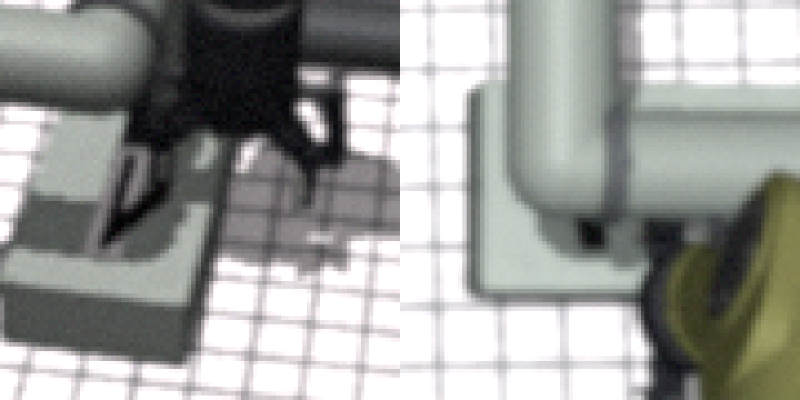

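The tab stands at the +y end of its slot (left crop, about (105,240)), so the gate is fully open. The push was stopped hard there. I'll retreat and check.

```bash
python3 -m jog '[{"linear":[0,-0.02,0],"spin":0,"grip":-1},{"linear":[0,-0.025,0],"spin":0,"grip":-1},{"linear":[0,-0.025,0],"spin":0,"grip":-1},{"linear":[0,-0.025,0],"spin":0,"grip":-1},{"linear":[0,0,-0.04],"spin":0,"grip":-1},{"linear":[0,0,-0.05],"spin":0,"grip":-1},{"linear":[0,0,-0.04],"spin":0,"grip":-1},{"linear":[0,0,0],"spin":0,"grip":-1}]'
python3 - <<'E'
from h import *
pol(); tab(); hood()
print(workorder.job_done())
E
```

```text
t: 15.55
ee_pos: [429.7, -294.0, 190.2]
ee_rot: [179.7, 0.2, 88.6]
contact_force: [0.4, 0.7, 0.3]
finger_gap: 0.999
grip_force: 0.0
t 15.55 pos [ 429.7 -294.   190.2] yaw [179.7   0.2  88.6] gap 1.0 F [0.4 0.7 0.3] radial 568.4 az(right+) 48.37
top 41 [-419. -406. -260. -255. -250.]
scene 47 [-418. -407. -258. -250. -244.]
T crest az -17.17 685 cone [587.3 197.5] 792 rms 5.5 az -16.85 r 229.9
S crest az -20.11 653 cone [574.4 261.4] 1476 rms 21.5 az -29.26 r 266.9
the job is handed in; nothing more can be done
None
```

The hood stands centred above the dark steel weldment, the blast gate was then pushed to its open stop, and the job was handed in at about 15.6 s with the arm clear and nothing else on the bench touched.

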